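Hold a sharpener's sprung splash cover at its clip

ROBOT

A 7-joint arm with a two-finger parallel gripper is mounted at the origin on the work surface. World frame = base frame: x ahead of the robot, y to its left, z up, the work surface at z = 0. Lengths are in mm, angles in rad, forces in N, time in s.
With the tool pointing down it reaches from about 400 to 875 mm from the base axis. Payload 4.4 kg.
Tool frame: the origin (TCP) lies midway between the tips of the shut fingers; the grasp point (between the pads) lies ctrl.grip_depth behind it (ctrl.grip_depth is the distance from the TCP to the grasp point, in mm); z points along the fingers, y is the line along which they close (so a half turn about z gives the same grasp; the last joint's range is limited). The gripper opens to 85 mm and grips with 20 to 120 N. Pads are 22 mm wide; open, the fingers measure 114 mm over their backs; the gripper's body (76 mm by 85 mm) begins 54 mm behind the grasp point. The pads swing forward as they close: fully open they stand 13 mm farther back than shut.
Start: joints at [1.236, 0.628, 0.038, 1.517, -0.027, 0.996, -0.02], TCP at [172.651, -626.665, 231.313] pointing down, gripper open.
Joint ranges: [-3.06, 3.06], [-0.37, 2.12], [-1.25, 1.32], [0.18, 2.47], [-1.1, 4.24], [0.23, 1.98], [-2.94, 2.94]. Speed limits (rad/s): [2.57, 2.57, 3.14, 3.14, 3.14, 3.14, 3.14].

INTERFACE

Orientations are given as [roll, pitch, yaw] about the fixed x, y, z axes, in that order (R = Rz(yaw) Ry(pitch) Rx(roll)).
In Python, from cell import ctrl gives the robot as it stands.
- The arm moves only by the tool carry_out, never from a script. Its argument "deltas" is one flat list of numbers, 7 for each row, row after row: the turn, a rotation vector about the tool's x, y, z in degrees, then the shift along the tool's x, y, z in m, then the closure, from -1 (fully open) to 1 (shut). In form: [wx, wy, wz, dx, dy, dz, claw, wx, wy, wz, dx, dy, dz, claw, ...]. A call has 1 to 12 rows; each row shifts and turns the commanded pose from where the row before left it, along the tool's axes as they then stand; what a row does not reach is not made up. A row lasts 1/8 s, in which the tool goes at most 62.5 mm and 10.7 degrees, less where a joint would pass 70% of its speed; a pose out of reach is approached as far as the arm can. A call with a gripper value outside its range is refused whole. The fingers move at their own pace and stop on an object; the grip force is fixed at half the most. Time passes only in rows, so rows that do not move let the fingers close. It gives the time, the measured TCP pose, the force, the opening and the grip force at its end, in the units of the state.
- ctrl.read_state(): the state, without advancing time (a new reading comes with each control period).
- ctrl.get_image(name): name is "scene" or "top"; returns the picture (480x640x3 uint8, red, green, blue); there is no depth.
- ctrl.calibration(name): a dict with "mtx" (3x3 intrinsics, pixels), "R" (3x3) and "t" (3): a world point X has camera coordinates R X + t. Camera axes: x right, y down, z forward; pixel columns grow to the right and rows downward; lengths in mm; the calibration is good to about 2 mm. A picture is of the moment at which its call begins. calibration takes no time and is no camera call.
- ctrl.finish_job(): hands the job in; it is judged then, once.
The state is a dict: "clock": time; "qpos": joint angles; "qd": joint speeds; "tau": joint torques, N m; "eef_pos": TCP position; "tool_rot": TCP orientation; "force": force on the tool from outside, world axes, zero at the start; "torque": the same for the moment, N m; "width": finger opening in mm; "gripper_force": force on a finger pad.
Only numpy, scipy, OpenCV 4.12 (cv2) and the standard library are available. Lean on these libraries where they do the work, as an engineer would, in place of code of your own. Each camera call takes 0.05 s, during which the arm holds its last target. There are 200 camera calls.

TASK

Of the two wet sharpeners on the board, find the one with the chisel waiting on its front ledge, and lift that one's blue sprung splash cover by its steel handle until the white pointer stands level with the yellow clip on its quadrant, never swinging it up into the red. The spring would snap it shut, so the job ends with you still holding it steady there by the handle, ready for the chisel to be ground. Leave the other cover shut, the clips as they are set, and the chisel, dressing stone, mallet and oil jar where they are.

Things in the scene. Friction and masses are not known exactly. Their poses are not given: they have to be found in the camera images.
- sharpener: plywood board 370 (x) x 570 (y) x 18 mm, fixed on the bench, with two grey wet sharpeners bolted on side by side. Origin: centre of its underside; x points from the machines' fronts to their rear hinges, y to the left machine, z up. Each housing: x -95 to 155 mm, 230 mm wide, centred at y +130 (left) or -130 mm (right), top at z 105. White water tank at x 165, y 0, top at z 255
- ledge_left (a point): centre of the top of the steel tool ledge on the front of the left machine, 76 mm deep, 225 mm wide, 62 mm above the bench; at x -133, y +130 mm in the sharpener's frame
- cover_left (a joint): angle of the left machine's blue splash cover (212 mm deep, 205 wide, 34 high; 0.46 kg) on its rear hinge: 0 shut and level, grows as the front rises, 1.35 fully up, red from 1.0. Gravity and the hinge spring shut it: about 5 N at the handle, along its arc, starts it, about 7 N holds it at 0.8 rad; it does not stay up by itself
- handle_left (a point): steel D-handle on the left cover: round bar (geom cover_left_c0) 12 mm thick, 124 mm long along its y, on posts 112 mm apart. Origin: middle of the bar; shut, it is 185 mm in front of and 74 mm above the hinge line (z 204 mm over the bench), 40 mm above the cover's top, 33 mm behind its front edge. Turns with the cover; axes as the sharpener's when shut. The bar can turn between finger pads
- hinge_left (a point): middle of the left cover's hinge line (along the sharpener's y); in the sharpener's frame at x 125, y +130, z 130 mm. The quadrant, an upright aluminium arc 4 mm thick, 20 mm wide, mean radius 167 mm about the hinge line, stands at the cover's outer side at y +246 mm, up to z 305 mm, red from 1.0 rad up
- pointer_left (a point): tip of the white pointer on the left cover's outer side, 148 mm from the hinge line, level with the hinge when shut; it rides up along the inside of the quadrant. Turns with the cover; its x axis points from the tip to the hinge line
- clip_left (a joint): angle at which the yellow clip is clamped on the left quadrant, on the scale of joint cover_left (the pointer is at the clip when both are equal); differs each time, 0.45 to 0.80
- mark_left (a point): middle of the left machine's yellow clip (34 mm along the radius, 22 mm along the arc, 22 mm thick, black thumbscrew), 167 mm from the hinge line; its x axis points to the hinge line
- ledge_right (a point): centre of the top of the steel tool ledge on the front of the right machine, 76 mm deep, 225 mm wide, 62 mm above the bench; at x -133, y -130 mm in the sharpener's frame
- cover_right (a joint): angle of the right machine's blue splash cover (212 mm deep, 205 wide, 34 high; 0.46 kg) on its rear hinge: 0 shut and level, grows as the front rises, 1.35 fully up, red from 1.0. Gravity and the hinge spring shut it: about 5 N at the handle, along its arc, starts it, about 7 N holds it at 0.8 rad; it does not stay up by itself
- handle_right (a point): steel D-handle on the right cover: round bar (geom cover_right_c0) 12 mm thick, 124 mm long along its y, on posts 112 mm apart. Origin: middle of the bar; shut, it is 185 mm in front of and 74 mm above the hinge line (z 204 mm over the bench), 40 mm above the cover's top, 33 mm behind its front edge. Turns with the cover; axes as the sharpener's when shut. The bar can turn between finger pads
- hinge_right (a point): middle of the right cover's hinge line (along the sharpener's y); in the sharpener's frame at x 125, y -130, z 130 mm. The quadrant, an upright aluminium arc 4 mm thick, 20 mm wide, mean radius 167 mm about the hinge line, stands at the cover's outer side at y -246 mm, up to z 305 mm, red from 1.0 rad up
- pointer_right (a point): tip of the white pointer on the right cover's outer side, 148 mm from the hinge line, level with the hinge when shut; it rides up along the inside of the quadrant. Turns with the cover; its x axis points from the tip to the hinge line
- clip_right (a joint): angle at which the yellow clip is clamped on the right quadrant, on the scale of joint cover_right (the pointer is at the clip when both are equal); differs each time, 0.45 to 0.80
- mark_right (a point): middle of the right machine's yellow clip (34 mm along the radius, 22 mm along the arc, 22 mm thick, black thumbscrew), 167 mm from the hinge line; its x axis points to the hinge line
- chisel: wood chisel with a brown handle 105 mm long and 24 mm thick and a steel blade, 217 mm in all, lying along its y axis (blade to +y) on the front ledge of the left or the right machine. Origin: its underside at mid-length
- dressing_stone: grey stone block 30 x 75 x 25 mm lying on the other machine's front ledge. Origin: centre of its underside
- mallet: wooden mallet lying on the bench to the right, head 90 x 60 x 60 mm, handle 26 mm thick; 305 mm long along its x axis. Origin: under the handle, 90 mm from the middle of the head
- oil_jar: amber jar with brass cap, 64 mm in diameter, 100 mm high, standing on the bench to the left. Origin: centre of its underside
Not all that is in view belongs to the job. Leave any green or orange look-alike of the chisel alone.

How it is judged:
By the outcome, as a careful person would: the job done as asked, in the order asked, and still so for the second after the job is handed in, while the arm keeps its last pose, push and grip.
It also fails if it takes over 32 s, if anything falls off the work surface, if the arm or the gripper's body presses on something with over 40 N, if the wrist force passes 120 N, or if a joint passes its speed limit or range.

## Working session

There is one attempt and no reset: what is moved stays moved. The work goes in short steps, Python scripts to look and compute and a tool call to move; the robot and the scene stay as the last step left them, time stands still between calls to the robot, and variables do not carry over. Pictures are saved under pics/ and viewed, at most 10 in all, crops included, and the job is handed in when it is done.

Besides the shell and the picture viewer there is one more tool, called after ">>>" in YAML: its name, and indented under it one key for each argument. carry_out: Moves the arm, as the interface text tells. Its arguments: {"type":"object","properties":{"deltas":{"type":"array"}},"required":["deltas"]}

```bash
mkdir -p pics
python3 - <<'E'
from cell import ctrl
import cv2
for n in("scene","top"):
    cv2.imwrite(f"pics/{n}0.png",ctrl.get_image(n)[:,:,::-1])
    c=ctrl.calibration(n);print(n,c)
s=ctrl.read_state();print(s,ctrl.grip_depth)
E
```

```text
scene {'mtx': array([[468.26514266,   0.        , 324.16164872],
       [  0.        , 468.26514266, 236.72970266],
       [  0.        ,   0.        ,   1.        ]]), 'R': array([[-0.73196838,  0.68132241, -0.00469642],
       [ 0.58634608,  0.62639139, -0.5136459 ],
       [-0.34701667, -0.37872629, -0.85798941]]), 't': array([ 380.00555353, -212.24242601, 1677.08514262])}
top {'mtx': array([[505.22812277,   0.        , 323.45213194],
       [  0.        , 505.22812277, 225.11034755],
       [  0.        ,   0.        ,   1.        ]]), 'R': array([[-3.97460887e-03, -9.99991930e-01, -5.85760842e-04],
       [-9.83892957e-01,  4.01530546e-03, -1.78713534e-01],
       [ 1.78714444e-01, -1.33990431e-04, -9.83900975e-01]]), 't': array([ -10.6939515 ,  504.0027512 , 1488.24184028])}
{'clock': 0.1, 'qpos': array([ 1.23619069,  0.6292534 ,  0.03845749,  1.51822482, -0.02698385,
        0.9962975 , -0.01997652]), 'qd': array([ 0.00058731, -0.00084501,  0.00077522, -0.00346337, -0.00157271,
        0.00012495, -0.00111688]), 'tau': array([ 2.34244879e-03, -5.64543879e+01,  1.23027530e+00, -1.93978268e+01,
        1.12834692e-02,  5.48562952e-03,  3.19220089e-05]), 'eef_pos': array([ 172.50378302, -626.13657329,  230.49524155]), 'tool_rot': array([-3.13992830e+00,  3.66982603e-05,  2.68828607e-01]), 'force': array([ 0.52975576, -0.33165461,  0.25251016]), 'torque': array([ 0.03204655, -0.05075641, -0.02616674]), 'gripper_force': 0.0, 'width': 85.78167581716716} 18.700000000000003
```

View pics/scene0.png

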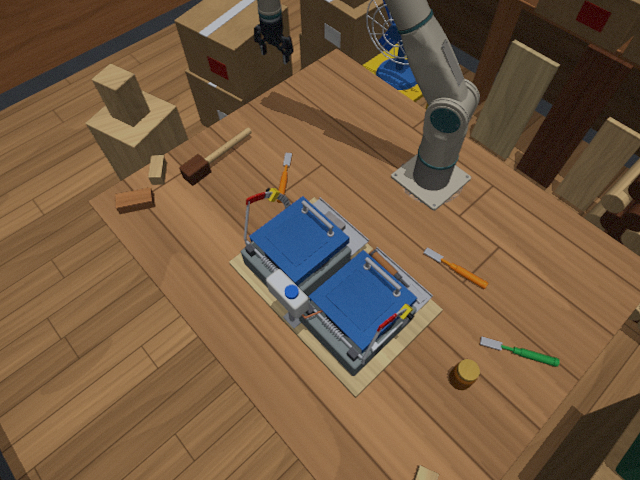

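View pics/top0.png

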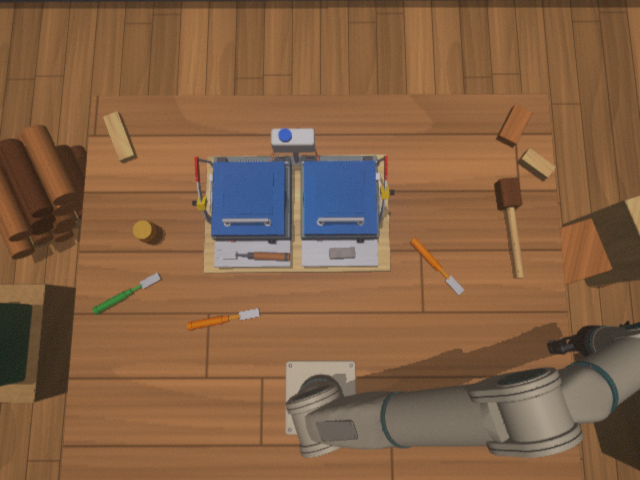

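The chisel, with its brown handle, lies on the left machine's ledge at top (263,256). The right ledge has the stone at (342,253). The left bar runs from about (223,221) to (272,220) in top, and the left clip is near top (201,204) and scene (406,313).

```bash
cat > h.py <<'E'
import numpy as np,cv2
from cell import ctrl
C={n:ctrl.calibration(n) for n in("scene","top")}
def ray(n,p):
    c=C[n];d=c["R"].T@np.linalg.inv(c["mtx"])@[p[0],p[1],1.];return -c["R"].T@c["t"],d
def plane(n,p,z):
    o,d=ray(n,p);return o+d*(z-o[2])/d[2]
def tri(a,b):
    o1,d1=ray("scene",a);o2,d2=ray("top",b)
    s=np.linalg.lstsq(np.c_[d1,-d2],o2-o1,rcond=None)[0]
    A=o1+s[0]*d1;B=o2+s[1]*d2;return (A+B)/2,np.linalg.norm(A-B)
def proj(n,X):
    c=C[n];q=c["mtx"]@(c["R"]@X+c["t"]);return q[:2]/q[2]
def blobs(im,lo,hi,amin=15):
    m=cv2.inRange(cv2.cvtColor(im,cv2.COLOR_BGR2HSV),lo,hi)
    k,_,st,ce=cv2.connectedComponentsWithStats(m)
    return [(ce[i].round(1),st[i]) for i in range(1,k) if st[i][4]>=amin]
E
python3 - <<'E'
from h import *
S=cv2.imread("pics/scene0.png");T=cv2.imread("pics/top0.png")
for n,im in(("scene",S),("top",T)):
    print(n,[(c.tolist(),s.tolist()) for c,s in blobs(im,(22,140,120),(34,255,255),12)])
for p in((205,271),(390,271),(388,154)): print(plane("top",p,18).round(1))
for p in((223,221),(272,220),(306,221),(366,220)): print(plane("top",p,204).round(1))
a=cv2.resize(S[235:355,330:450],(600,600),interpolation=3)
b=cv2.resize(T[145:285,185:305],(514,600),interpolation=3)
cv2.imwrite("pics/c1.png",a);cv2.imwrite("pics/c2.png",b)
E
```

```text
scene [([394.0, 50.8], [389, 47, 10, 9, 56]), ([387.4, 54.3], [383, 51, 11, 7, 23]), ([374.6, 62.6], [363, 53, 26, 22, 232]), ([412.1, 92.3], [399, 84, 23, 17, 182]), ([272.7, 193.3], [267, 188, 13, 14, 66]), ([405.6, 310.7], [400, 304, 13, 15, 82]), ([469.4, 369.9], [460, 361, 17, 19, 83])]
top [([384.5, 192.7], [381, 186, 9, 13, 85]), ([201.1, 203.6], [197, 197, 9, 13, 78])]
[368.6 348.   18. ]
[ 366.3 -214.5   18. ]
[ 737.3 -218.4   18. ]
[487.6 260.6 204. ]
[489.9 127.3 204. ]
[486.7  34.7 204. ]
[ 488.8 -128.5  204. ]
```

View pics/c1.png

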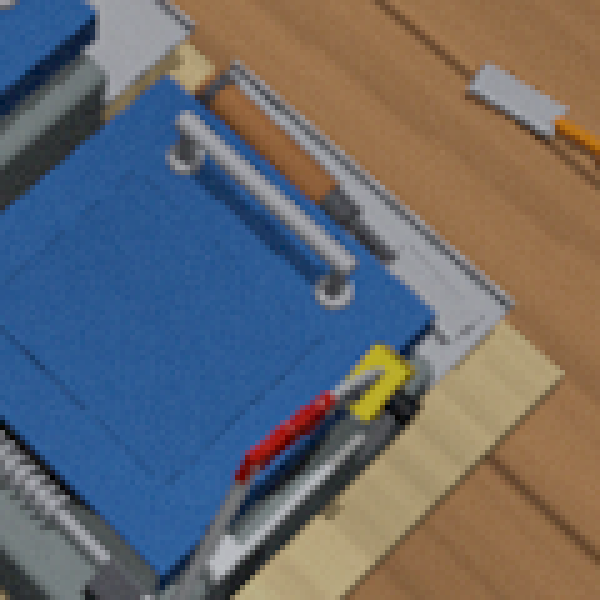

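View pics/c2.png

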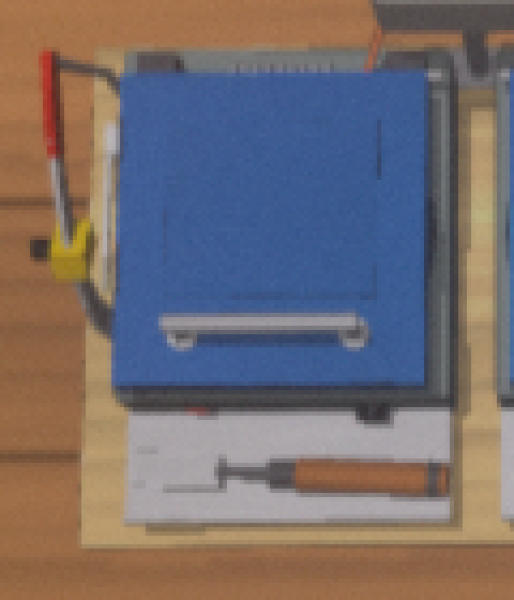

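The bar ends are at c1 (183,117) and (350,265), and at c2 (160,323) and (357,320). The clip is clear in both views, at c1 (383,382) and c2 (72,250). The front-left board corner is at c1 (563,372) and c2 (82,545). The cover is shut.

Run:
```python
from h import *
s=lambda x,y:((x+.5)/5-.5+330,(y+.5)/5-.5+235)
k=600/140
t=lambda x,y:((x+.5)*120/514-.5+185,(y+.5)/k-.5+145)
for n,a,b in(("barR",s(183,117),t(357,320)),("barL",s(350,265),t(160,323)),("corner",s(563,372),t(82,545)),("clip",(405.6,310.7),(201.1,203.6)),("clipR",(272.7,193.3),(384.5,192.7))):
    print(n,*[np.round(v,1) for v in tri(a,b)])
for p in(t(160,323),t(357,320)):print(plane("top",p,204).round(1))
print(plane("top",t(82,545),18),plane("scene",s(563,372),18))
```

```text
barR [491.4 138.9 204.3] 1.6
barL [490.4 262.5 206.2] 1.3
corner [366.  353.5  14.2] 2.0
clip [532.9 318.3 219.3] 0.1
clipR [ 554.5 -175.8  247.1] 0.7
[490.5 263.5 204. ]
[491.9 138.3 204. ]
[366.20731777 351.71365788  18.        ] [367.19359681 354.78397639  18.        ]
```

Handle and clip positions match the given geometry: bar centre at (491,201,204), clip radius 167.8, clip angle about 0.56. I'll raise the arm and swing round the base.

>>> carry_out:
  deltas: [0, 0, 0, 0, 0, -0.06, -1, 0, 0, 0, 0, 0, -0.06, -1, 0, 0, -5, 0.055, 0, 0, -1, 0, 0, -5, 0.055, 0, 0, -1, 0, 0, -5, 0.055, 0, 0, -1, 0, 0, -5, 0.055, 0, 0, -1, 0, 0, -5, 0.055, 0, 0, -1, 0, 0, -5, 0.055, 0, 0, -1, 0, 0, -5, 0.055, 0, 0, -1, 0, 0, -5, 0.055, 0, 0, -1, 0, 0, -5, 0.055, 0, 0, -1, 0, 0, -5, 0.055, 0, 0, -1]

```text
clock: 1.6
eef_pos: [593.9, -297.8, 350.6]
tool_rot: [-3.141, 0.0, 1.144]
force: [0.4, -0.3, 0.7]
width: 85.3
gripper_force: 0.0
```

Run:
```python
from h import *
T=cv2.imread("pics/top0.png");S=cv2.imread("pics/scene0.png")
def hullc(im,x,y):
    m=cv2.inRange(cv2.cvtColor(im,cv2.COLOR_BGR2HSV),(22,110,70),(34,255,255));w=np.zeros_like(m);w[y-14:y+14,x-12:x+12]=m[y-14:y+14,x-12:x+12]
    h=cv2.convexHull(cv2.findNonZero(w));M=cv2.moments(h);return (M["m10"]/M["m00"],M["m01"]/M["m00"]),h[:,0].tolist()
a,ha=hullc(S,405,311);b,hb=hullc(T,201,204);print(a,b,ha,hb)
X,e=tri(a,b);print(X,e)
yaw=.008;H=np.array([676,202.]);d=H-X[:2];print(np.hypot(d[0]+yaw*d[1],0),X[2]-130,np.arctan2(X[2]-130,d[0]+yaw*d[1]))
```

```text
(405.2201834862385, 310.9724770642202) (201.06810035842292, 202.8458781362007) [[412, 309], [405, 318], [402, 318], [400, 317], [400, 315], [401, 308], [405, 304], [406, 304], [408, 305], [411, 307]] [[206, 198], [204, 209], [200, 209], [198, 208], [196, 204], [196, 202], [198, 198], [203, 197], [205, 197]]
[534.65618516 318.2576434  220.47951316] 0.2553836378227216
140.41375369542226 90.47951316175056 0.57241276168259
```

>>> carry_out:
  deltas: [0, 0, -5, 0.055, 0, 0, -1, 0, 0, -5, 0.055, 0, 0, -1, 0, 0, -5, 0.055, 0, 0, -1, 0, 0, -5, 0.055, 0, 0, -1, 0, 0, -5, 0.055, 0, 0, -1, 0, 0, 0, 0.045, -0.032, 0, -1, 0, 0, 0, 0.045, -0.032, 0, -1, 0, 0, 0, 0.045, -0.032, 0, -1, 0, 0, 0, 0.045, -0.032, 0, -1, 0, 0, 0, 0.045, -0.032, 0, -1, 0, 0, 0, 0, 0, 0, -1, 0, 0, 0, 0, 0, 0, -1]

```text
clock: 3.1
eef_pos: [500.6, 188.0, 351.1]
tool_rot: [3.141, 0.001, 1.578]
force: [0.6, 0.6, -1.3]
width: 85.3
gripper_force: 0.0
```

>>> carry_out:
  deltas: [0, 0, 0, 0.013, -0.01, 0.02, -1, 0, 0, 0, 0, 0, 0.04, -1, 0, 0, 0, 0, 0, 0.04, -1, 0, 0, 0, 0, 0, 0.04, -1, 0, 0, 0, 0, 0, 0.024, -1, 0, 0, 0, 0, 0, 0, -1, 0, 0, 0, 0, 0, 0, -1]

```text
clock: 3.98
eef_pos: [491.4, 201.1, 188.0]
tool_rot: [3.14, -0.0, 1.576]
force: [0.7, 0.8, 1.1]
width: 85.5
gripper_force: 0.0
```

Run:
```python
from h import *
for n in("scene","top"):
    cv2.imwrite(f"pics/{n}1.png",ctrl.get_image(n)[:,:,::-1])
S=cv2.imread("pics/scene1.png");T=cv2.imread("pics/top1.png")
cv2.imwrite("pics/c3.png",np.hstack([cv2.resize(S[215:355,310:440],(390,420)),cv2.resize(T[145:285,180:310],(390,420))]))
```

```text
(no output)
```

View pics/c3.png

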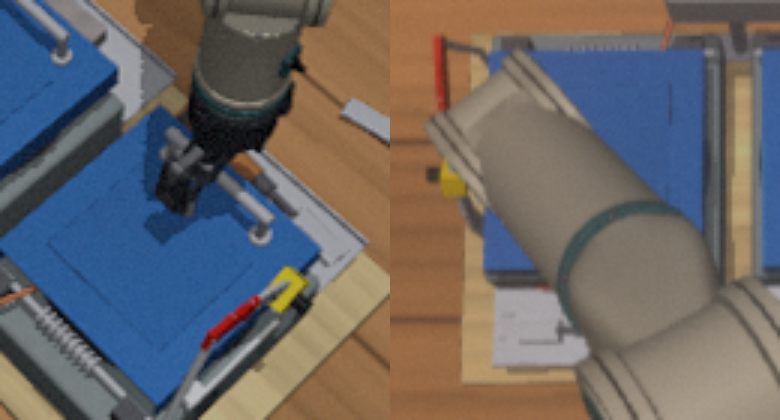

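The fingers straddle the bar at crop (190,165), about mid-length. Closing now.

>>> carry_out:
  deltas: [0, 0, 0, 0, 0, 0, 1, 0, 0, 0, 0, 0, 0, 1, 0, 0, 0, 0, 0, 0, 1, 0, 0, 0, 0, 0, 0, 1, 0, 0, 0, 0, 0, 0, 1, 0, 0, 0, 0, 0, 0, 1, 0, 0, 0, 0, 0, 0, 1, 0, 0, 0, 0, 0, 0, 1]

```text
clock: 5.08
eef_pos: [491.0, 201.7, 187.5]
tool_rot: [3.14, -0.0, 1.578]
force: [3.7, -0.4, -0.5]
width: 10.3
gripper_force: 58.5
```

>>> carry_out:
  deltas: [2, 0, 0, 0, 0.0021, -0.0064, 1, 2, 0, 0, 0, 0.0021, -0.0064, 1, 2, 0, 0, 0, 0.0021, -0.0064, 1, 2, 0, 0, 0, 0.0021, -0.0064, 1, 2, 0, 0, 0, 0.0021, -0.0064, 1, 2, 0, 0, 0, 0.0021, -0.0064, 1, 0, 0, 0, 0, 0, 0, 1, 0, 0, 0, 0, 0, 0, 1]

```text
clock: 6.08
eef_pos: [505.9, 201.6, 223.4]
tool_rot: [-2.932, 0.0, 1.578]
force: [3.8, 0.8, -9.6]
width: 10.0
gripper_force: 59.1
```

>>> carry_out:
  deltas: [2, 0, 0, 0, 0.0021, -0.0064, 1, 2, 0, 0, 0, 0.0021, -0.0064, 1, 2, 0, 0, 0, 0.0021, -0.0064, 1, 2, 0, 0, 0, 0.0021, -0.0064, 1, 2, 0, 0, 0, 0.0021, -0.0064, 1, 2, 0, 0, 0, 0.0021, -0.0064, 1, 2, 0, 0, 0, 0.0021, -0.0064, 1, 2, 0, 0, 0, 0.0021, -0.0064, 1, 2, 0, 0, 0, 0.0021, -0.0064, 1, 0, 0, 0, 0, 0, 0, 1, 0, 0, 0, 0, 0, 0, 1]

```text
clock: 7.45
eef_pos: [542.7, 201.8, 271.2]
tool_rot: [-2.618, 0.001, 1.579]
force: [-1.8, 0.8, -9.5]
width: 9.8
gripper_force: 59.7
```

Run:
```python
from h import *
s=ctrl.read_state();p=s["eef_pos"];print(p,s["force"],s["tool_rot"],s["qpos"].round(2))
print("theta tcp",np.arctan2(p[2]-130,676-p[0])-np.arctan2(57.5,185),np.hypot(p[2]-130,676-p[0]),np.hypot(57.5,185))
for n in("scene","top"):
    cv2.imwrite(f"pics/{n}2.png",ctrl.get_image(n)[:,:,::-1])
S=cv2.imread("pics/scene2.png");T=cv2.imread("pics/top2.png")
a=cv2.resize(S[255:355,360:440],(480,600),interpolation=3);b=cv2.resize(T[155:255,180:230],(300,600),interpolation=3)
cv2.imwrite("pics/c4.png",np.hstack([a,b]))
```

```text
[542.71339976 201.79773362 271.15011572] [-1.82477776  0.78802401 -9.52848265] [-2.61767228e+00  9.69681064e-04  1.57854210e+00] [-0.12  0.82 -0.42  1.19  0.07  1.66 -0.49]
theta tcp 0.5126983944508589 194.13570761722266 193.72983766059372
```

View pics/c4.png

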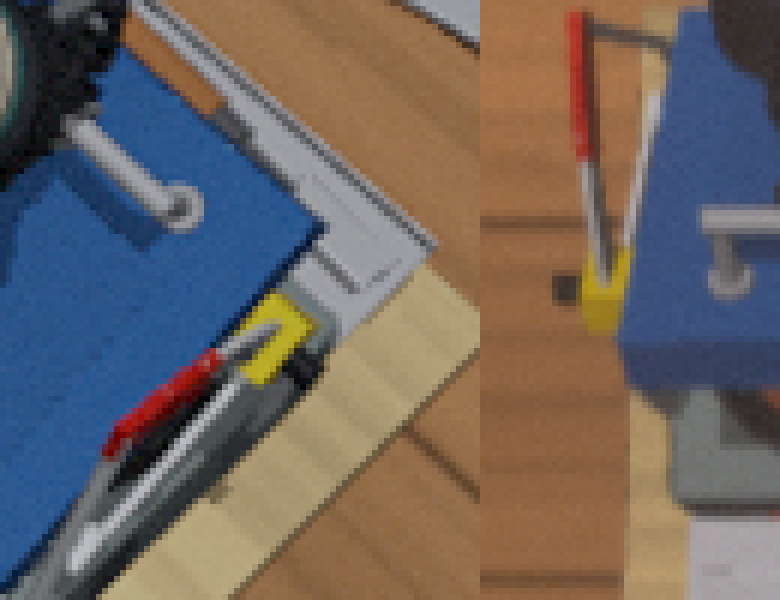

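The white pointer runs up to the clip's inner end at c4 (242,387) in scene and (148,250) in the top half. The bar's visible outer end is near c4 scene (188,205) and top half (222,222). The pointer is about level with the clip, so I'll quantify that.

Run:
```python
from h import *
S=cv2.imread("pics/scene2.png");T=cv2.imread("pics/top2.png")
sc=lambda x,y:(360+(x+.5)/6-.5,255+(y+.5)/6-.5)
tp=lambda x,y:(180+(x+.5)/6-.5,155+(y+.5)/6-.5)
X,e=tri(sc(242,387),tp(148,250));print("tip",X,e,np.hypot(X[2]-130,675-X[0]),np.arctan2(X[2]-130,675-X[0]))
def hullc(im,x,y):
    m=cv2.inRange(cv2.cvtColor(im,cv2.COLOR_BGR2HSV),(22,110,70),(34,255,255));w=np.zeros_like(m);w[y-14:y+14,x-12:x+12]=m[y-14:y+14,x-12:x+12]
    h=cv2.convexHull(cv2.findNonZero(w));M=cv2.moments(h);return (M["m10"]/M["m00"],M["m01"]/M["m00"])
a=hullc(S,405,311);b=hullc(T,201,204);X,e=tri(a,b);print("clip",X,e,np.hypot(X[2]-130,675-X[0]),np.arctan2(X[2]-130,675-X[0]))
P=lambda r,th,y:np.array([675-r*np.cos(th),y,130+r*np.sin(th)])
for th in(.48,.52,.56,.6):
  print(th,"clip",proj("scene",P(167,th,318)).round(1),proj("top",P(167,th,318)).round(1),"tip",proj("scene",P(148,th,314)).round(1),proj("top",P(148,th,314)).round(1),
   "bar end",proj("scene",P(199.25,th+.3807,264)).round(1),proj("top",P(199.25,th+.3807,264)).round(1))
print("meas clip",a,b,"tip",sc(242,387),tp(148,250),"end",sc(188,205),tp(222,222))
```

```text
tip [555.50229315 317.76119402 202.2402193 ] 7.302514343773365 139.636496754688 0.5437453850357582
clip [535.027233   318.55969702 222.74771897] 1.9179346303606668 167.9122237261969 0.5851906874977971
0.48 clip [406.4 310.9] [202.2 206.7] tip [400.3 315.4] [204.6 201.4] bar end [389.3 289.1] [216.5 193.7]
0.52 clip [405.9 310.9] [201.7 205.1] tip [399.8 315.3] [204.2 200. ] bar end [387.8 289.9] [216.2 190.9]
0.56 clip [405.3 310.9] [201.3 203.4] tip [399.3 315.4] [203.8 198.5] bar end [386.3 290.7] [215.9 188. ]
0.6 clip [404.6 311. ] [200.8 201.6] tip [398.7 315.5] [203.5 196.9] bar end [384.6 291.6] [215.6 185.1]
meas clip (404.907949790795, 310.7294281729428) (200.41062801932367, 202.7367149758454) tip (399.9166666666667, 319.0833333333333) (204.25, 196.25) end (390.9166666666667, 288.75) (216.58333333333334, 191.58333333333334)
```

>>> carry_out:
  deltas: [1.5, 0, 0, 0, 0.0016, -0.005, 1, 1.5, 0, 0, 0, 0.0016, -0.005, 1, 0, 0, 0, 0, 0, 0, 1, 0, 0, 0, 0, 0, 0, 1, 0, 0, 0, 0, 0, 0, 1]

```text
clock: 8.18
eef_pos: [551.3, 201.8, 278.7]
tool_rot: [-2.567, 0.0, 1.578]
force: [-1.1, -0.5, -9.7]
width: 9.5
gripper_force: 59.9
```

Run:
```python
from h import *
s=ctrl.read_state();p=s["eef_pos"];print(s["clock"],p,s["force"],s["gripper_force"])
print("theta tcp",np.arctan2(p[2]-130,676-p[0])-np.arctan2(57.5,185))
for n in("scene","top"):
    cv2.imwrite(f"pics/{n}3.png",ctrl.get_image(n)[:,:,::-1])
S=cv2.imread("pics/scene3.png");T=cv2.imread("pics/top3.png")
a=cv2.resize(S[265:345,370:430],(450,600),interpolation=3);b=cv2.resize(T[165:225,185:220],(350,600),interpolation=3)
cv2.imwrite("pics/c5.png",np.hstack([a,b]))
```

```text
8.175 [551.28025211 201.84233875 278.66891189] [-1.14340025 -0.51050492 -9.71277362] 59.92327630519867
theta tcp 0.5714310441293874
```

View pics/c5.png

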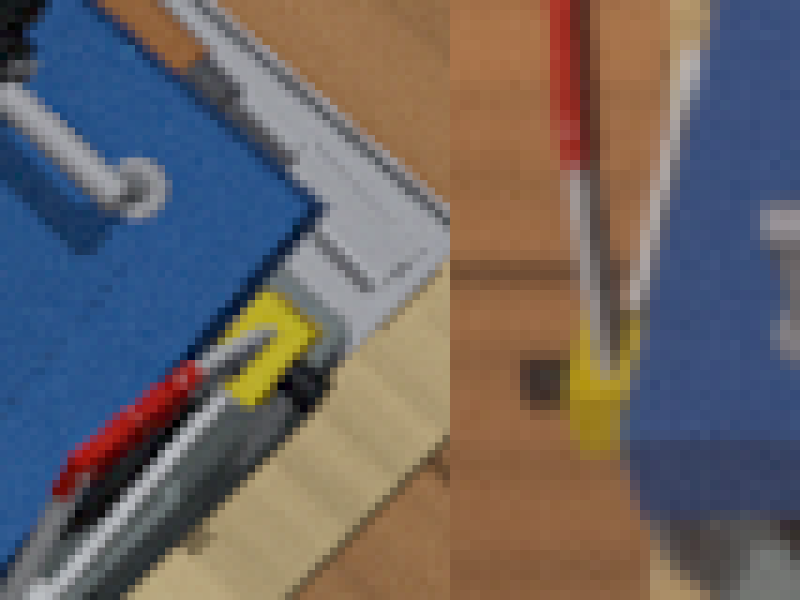

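The pointer reaches the clip's inner end at c5 scene (228,395), and the red starts well above it at c5 top (570,168). I'll cross-check the scale with that red boundary, which is at a known 1.0 rad.

Run:
```python
from h import *
P=lambda r,th,y:np.array([675-r*np.cos(th),y,130+r*np.sin(th)])
for th in(.96,1.,1.04):print(th,proj("top",P(167,th,318)).round(1),proj("scene",P(167,th,318)).round(1))
print("red top",185+11.9,165+16.8,"scene",370+195/7.5,265+375/7.5)
for th in(.53,.55,.57,.59):print(th,"bar end",proj("top",P(199.25,th+.3807,264)).round(1), "clip extents rows",[round(float(proj("top",P(167,th,318)+np.array([-np.cos(th),0,np.sin(th)])*a*17+np.array([np.sin(th),0,np.cos(th)])*b*11)[1]),1) for a in(-1,1) for b in(-1,1)])
print("bar row",165+220/10-.5)
for f in("top0","top3"):
    T=cv2.imread(f"pics/{f}.png");m=cv2.inRange(cv2.cvtColor(T,cv2.COLOR_BGR2HSV),(22,110,70),(34,255,255))[190:216,194:208];r=np.nonzero(m)[0]+190;print(f,r.min(),r.max())
```

```text
0.96 [197.6 182.4] [395.4 315.5]
1.0 [197.3 180. ] [394.  316.4]
1.04 [197.1 177.6] [392.6 317.4]
red top 196.9 181.8 scene 396.0 315.0
0.53 bar end [216.1 190.2] clip extents rows [202.9, 197.4, 212.1, 206.6]
0.55 bar end [216.  188.7] clip extents rows [202.2, 196.5, 211.2, 205.6]
0.57 bar end [215.8 187.3] clip extents rows [201.5, 195.7, 210.3, 204.5]
0.59 bar end [215.7 185.8] clip extents rows [200.8, 194.8, 209.4, 203.5]
bar row 186.5
top0 197 209
top3 197 209
```

The red boundary fits, the clip extents centre on 0.57 rad, and the cover is held at 0.571. Handing in.

```bash
python3 -c "
from cell import ctrl
s=ctrl.read_state();print(s['clock'],s['eef_pos'],s['gripper_force']);print(ctrl.finish_job())"
```

```text
8.275 [551.35650493 201.86698065 278.70882032] 59.91887390613556
the job is handed in; nothing more can be done
None
```

I handed the job in at 8.3 s with the left (chisel) machine's cover held by its handle at about 0.57 rad, level with its yellow clip (also about 0.57 as measured in the images) and well below the red; nothing else was touched.

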